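Slide the brass blank up to the scribed line

ROBOT

A 6-joint arm with a two-finger parallel gripper is mounted at the origin on a cart in front of the work surface, level with it; the furniture and walls round the work are solid. World frame = base frame: x ahead of the robot, y to its left, z up, the work surface at z = 0. Lengths are in mm, angles in degrees, forces in N, time in s.
With the tool pointing down it reaches from about 300 to 850 mm from the base axis. Payload 4.2 kg.
Tool frame: the origin (TCP) lies between the finger pads; the fingertips stand 11 mm ahead of it and the grasp point (between the pads) lies 8 mm behind it (env.tips_ahead is the distance from the TCP to the fingertips, in mm); z points along the fingers, y is the line along which they close (so a half turn about z gives the same grasp; the last joint's range is limited). The gripper opens to 91 mm and grips with 3 to 60 N. Pads are 32 mm wide; open, the fingers measure 118 mm over their backs; the gripper's body (76 mm by 178 mm) begins 60 mm behind the grasp point.
Start: joints at [-77.865, 18.312, 89.639, -0, 72.044, -1.146], TCP at [132.097, -559.638, 201.176] pointing down, gripper open.
Joint ranges: [-177.97, 177.97], [-48.28, 115.42], [12.27, 149.76], [-77.06, 257.06], [2.81, 150.46], [-146.56, 146.56]. Speed limits (degrees/s): [147.25, 147.25, 180, 180, 180, 180].

INTERFACE

Orientations are given as [roll, pitch, yaw] about the fixed x, y, z axes, in that order (R = Rz(yaw) Ry(pitch) Rx(roll)).
In Python, from workcell import env, cams gives the robot as it stands.
- The arm moves only by the tool step_arm, never from a script. Its arguments are lists of equal length, an entry for each row: "linear": the shift along the tool's x, y, z in units of 30 cm (1.0 is 30 cm), a list of three; "turn": the turn about the tool's z in units of 360 degrees (1.0 is 360 degrees). In form: {"linear": [[tx, ty, tz], ...], "turn": [turn, ...]}. A call has 1 to 20 rows; each row is the pose to reach, as a shift and turn from the pose commanded when the call began, along the tool's axes at that moment, turning the shorter way round; what a row does not reach only later rows make up. A row lasts 1/8 s, in which the tool goes at most 62.5 mm and 10.7 degrees, less where a joint would pass 70% of its speed; a pose out of reach is approached as far as the arm can. A call with a number of a shift or a turn outside -1 to 1 is refused whole. A call with a gripper value outside its range is refused whole. "fingers" is the closure, from -1 (fully open) to 1 (shut), so that 0 is half open, set as the call begins (left out, the last holds). The fingers move at their own pace and stop on an object; "force" is the grip in N (left out, the last holds). Time passes only in rows, so rows that repeat a pose let the fingers close. It gives the time, the measured TCP pose, the force, the opening and the grip force at its end, in the units of the state.
- env.state(): the state, without advancing time (a new reading comes with each control period).
- cams.grab_frame(name): name is "side" or "top" or "wrist"; returns a dict with "color" (420x560x3 uint8, blue, green, red), "fx", "fy", "cx", "cy" (pixels), "extrinsics" (4x4, takes a point from camera to world coordinates); the wrist camera has in their place "tool_from_camera" (4x4, takes a point from camera to tool coordinates, whose origin is the TCP and whose axes are the flange's). Camera axes: x right, y down, z forward; pixel columns grow to the right and rows downward; lengths in mm; the calibration is good to about 2 mm. A picture is of the moment at which its call begins: read the wrist's pose just before it. There is no depth.
- env.job_done(): hands the job in; it is judged then, once.
The state is a dict: "time_s": time; "qpos": joint angles; "qvel": joint speeds; "effort": joint torques, N m; "ee_pos": TCP position; "ee_rot": TCP orientation; "force": force on the tool from outside, world axes, zero at the start; "torque": the same for the moment, N m; "gripper_width": finger opening in mm; "gripper_force": force on a finger pad.
Only numpy, scipy, OpenCV 4.12 (cv2) and the standard library are available. Lean on these libraries where they do the work, as an engineer would, in place of code of your own. Each camera call takes 0.05 s, during which the arm holds its last target. There are 200 camera calls.

TASK

Slide the brass plate blank along its channel on the marking-out board, away from the robot, until its leading edge (the one that faces the line) is flush with the dark line scribed across the channel. There is no stop, so halt it yourself; do not lift it off the board, and leave the round tin and the eye loupe where they are.

Things in the scene. Friction and masses are not known exactly. Their poses are not given: they have to be found in the camera images.
- marking_board: Fixed wooden board 320x130x10 mm with a straight open-ended channel: flat aluminium runway 60 mm wide, its surface 12 mm above the bench, between two steel rails 8 mm wide, tops 18 mm above the bench. Origin: under the channel's middle, at bench height. x along the channel away from the robot (push this way), y left. Channel x -160 to 160 mm; bare ledge on the right from y -38 to -85 mm.
- line_mid (a point): Middle of the single dark line, 2 mm wide and 60 mm long, scribed straight across the runway, at runway height. Flat, it stops nothing. Axes as the board's: x along the channel in the pushing direction. It lies 60 to 100 mm beyond the board's middle, a different distance each time.
- brass_blank: Loose flat rectangular brass plate, 80 mm long (x, along the channel), 57 mm wide (1.5 mm play to each rail), 14 mm thick, four small dark holes near its corners and a larger one in the middle. Lies flat on the runway, 8 mm proud of the rails. 0.35 to 0.7 kg; slides with dry friction (about 2 to 10 N) and stays where it is left. Origin: centre of its underside.
- blank_edge (a point): Middle of the brass blank's leading face (the one toward the line), half-way up, 7 mm above the runway and 40 mm ahead of the blank's centre. x points out of that face along the channel; the opposite face, where it can be pushed, is 80 mm behind this point.
- round_tin: Round metal tin, 35 mm across, 12 mm high, loose on the board's right-hand ledge beside the channel, its centre 63 mm from the channel's middle; origin at the centre of its underside. To be left alone.
- eye_loupe: Black eye loupe, 42 mm across, 35 mm high, standing loose on the bench beyond the board; origin at the centre of its underside. To be left alone.

How it is judged:
By the outcome, as a careful person would: the job done as asked, in the order asked, and still so for the second after the job is handed in, with the robot touching nothing.
It also fails if it takes over 38 s, if anything falls off the work surface, if the arm or the gripper's body presses on something with over 40 N, if the wrist force passes 120 N, or if a joint passes its speed limit or range.

## Working session

There is one attempt and no reset: what is moved stays moved. The work goes in short steps, Python scripts to look and compute and a tool call to move; the robot and the scene stay as the last step left them, time stands still between calls to the robot, and variables do not carry over. Pictures are saved under pics/ and viewed, at most 10 in all, crops included, and the job is handed in when it is done.

Besides the shell and the picture viewer there is one more tool, called after ">>>" by a JSON object that holds its "fn" and its "kwargs". step_arm: Moves the arm, as the interface text tells. Its arguments: {"type":"object","properties":{"linear":{"type":"array"},"turn":{"type":"array"},"fingers":{"type":"number"},"force":{"type":"number"}},"required":["linear","turn"]}

```bash
mkdir -p pics
python3 - <<'E'
from workcell import env,cams
import cv2,numpy as np
for n in("top","side"):
    f=cams.grab_frame(n); cv2.imwrite(f"pics/{n}0.png",f["color"]); np.savez(f"{n}.npz",**f)
    print(n,f["fx"],f["fy"],f["cx"],f["cy"],np.round(f["extrinsics"],3).tolist())
s=env.state();print(s["ee_pos"],s["ee_rot"],s["time_s"],s["gripper_width"])
E
```

```text
top 530.504334054539 530.504334054539 278.42514098718726 209.72743457109513 [[0.013, -0.997, 0.078, 509.441], [-1.0, -0.013, -0.0, -287.604], [0.001, -0.078, -0.997, 889.571], [0.0, 0.0, 0.0, 1.0]]
side 528.3233119297863 528.3233119297863 276.27048790961516 205.2476246678333 [[-0.962, -0.089, 0.259, 367.893], [-0.273, 0.401, -0.874, 489.588], [-0.026, -0.912, -0.41, 386.72], [0.0, 0.0, 0.0, 1.0]]
[ 132.00353248 -559.16764544  200.41354441] [-1.79910733e+02 -1.62006302e-03  1.32820717e+01] 0.1 91.11159238513183
```

View pics/top0.png

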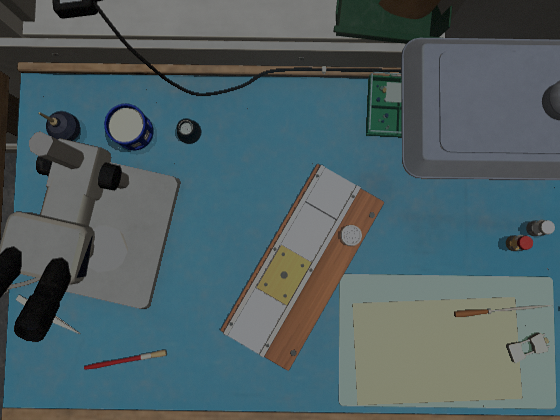

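View pics/side0.png

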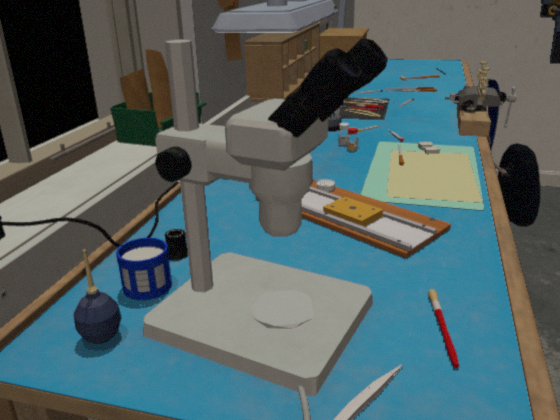

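The top view shows the blank centred near (284,275), the line near (322,212) and the tin at (351,235). The channel leans right, going up the image. I'll enlarge that area.

Run:
```python
import cv2
i=cv2.imread("pics/top0.png")[155:375,215:390]
i=cv2.convertScaleAbs(i,alpha=1.5)
i=cv2.rotate(cv2.resize(i,None,fx=3.4,fy=3.4,interpolation=cv2.INTER_CUBIC),cv2.ROTATE_90_CLOCKWISE)
cv2.imwrite("pics/crop0.png",i);print(i.shape)
```

```text
(595, 748, 3)
```

View pics/crop0.png

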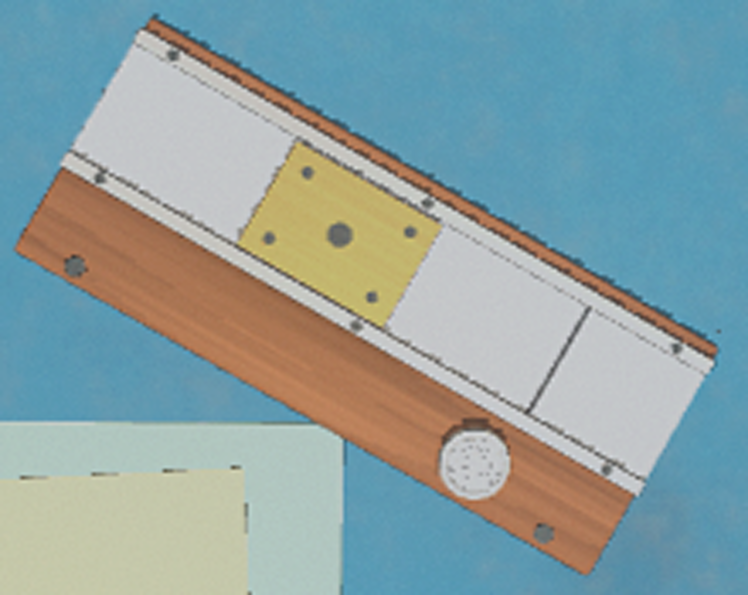

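```bash
cat > h.py <<'E'
import numpy as np
def ray(f,u,v,z):
    E=f["extrinsics"]; d=E[:3,:3]@np.array([(u-f["cx"])/f["fx"],(v-f["cy"])/f["fy"],1]); o=E[:3,3]
    return o+d*(z-o[2])/d[2]
E
python3 - <<'E'
import numpy as np
from h import ray
f=np.load("top.npz")
P=lambda X,Y,z:ray(f,215+(Y+.5)/3.4-.5,155+(748-X-.5)/3.4-.5,z)
L=[P(588,308,12),P(529,411,12)]
F=[P(440,223,26),P(386,327,26)];B=[P(296,140,26),P(240,240,26)]
R=[P(152,15,10),P(716,356,10)];R2=[P(17,249,10),P(590,574,10)]
for n,p in(("line",L),("front",F),("back",B),("R",R),("R2",R2)):
    print(n,np.round(p,1).tolist(),np.round(np.mean(p,0),1))
for p in (R,R2):
    d=p[1]-p[0];print("len",np.linalg.norm(d),"yaw",np.degrees(np.arctan2(d[1],d[0])))
lm,fm,bm=[np.mean(p,0) for p in(L,F,B)]
d=lm-bm;print("yaw back-line",np.degrees(np.arctan2(d[1],d[0])),"blank len",np.linalg.norm((fm-bm)[:2]),"gap",np.linalg.norm((lm-fm)[:2]))
E
```

```text
line [[592.7, -332.1, 12.0], [564.5, -382.6, 12.0]] [ 578.6 -357.4   12. ]
front [[519.8, -291.5, 26.0], [494.8, -341.4, 26.0]] [ 507.3 -316.4   26. ]
back [[451.1, -253.0, 26.0], [425.4, -300.8, 26.0]] [ 438.2 -276.9   26. ]
R [[380.6, -193.4, 10.0], [656.5, -355.3, 10.0]] [ 518.5 -274.3   10. ]
R2 [[318.5, -306.6, 10.0], [595.6, -462.5, 10.0]] [ 457.  -384.6   10. ]
len 319.9167739290735 yaw -30.399153635626718
len 318.0000178715622 yaw -29.36477809110904
yaw back-line -29.838632906038086 blank len 79.59845458800757 gap 82.20968211087609
```

>>> {"fn": "step_arm", "kwargs": {"linear": [[0.8,-0.787,0.1],[0.8,-0.787,0.1],[0.8,-0.787,0.1],[0.8,-0.787,0.1],[0.8,-0.787,0.1],[0.8,-0.787,0.1],[0.8,-0.787,0.1],[0.8,-0.787,0.1],[0.8,-0.787,0.1],[0.8,-0.787,0.1]], "turn": [0.1197,0.1197,0.1197,0.1197,0.1197,0.1197,0.1197,0.1197,0.1197,0.1197], "fingers": 0.45}}

```text
time_s: 1.35
ee_pos: [311.1, -275.5, 171.1]
ee_rot: [180.0, -0.0, -29.9]
force: [0.7, -0.3, -0.8]
gripper_width: 25.2
gripper_force: 0.0
```

Run:
```python
from workcell import env,cams
import cv2,numpy as np
s=env.state();f=cams.grab_frame("wrist");cv2.imwrite("pics/w1.png",cv2.convertScaleAbs(f["color"],alpha=1.4))
np.savez("w1.npz",pos=s["ee_pos"],rot=s["ee_rot"],**f)
print(s["ee_pos"],s["ee_rot"],s["gripper_width"],s["time_s"],f["fx"],np.round(f["tool_from_camera"],2).tolist())
y=np.radians(-29.8);u=np.array([np.cos(y),np.sin(y)]);n=np.array([-u[1],u[0]])
d=s["ee_pos"][:2]-np.array([438.2,-276.9]);print("along",d@u,"left",d@n)
```

```text
[ 311.05725328 -275.51788994  171.1346526 ] [ 1.79990104e+02 -2.23923449e-03 -2.99072296e+01] 25.247520472839973 1.35 351.4408686538816 [[0.0, -0.96, -0.28, 79.38], [1.0, 0.0, 0.0, 0.48], [-0.0, -0.28, 0.96, -184.75], [0.0, 0.0, 0.0, 1.0]]
along -111.01695595855047 left -61.98728709195298
```

View pics/w1.png

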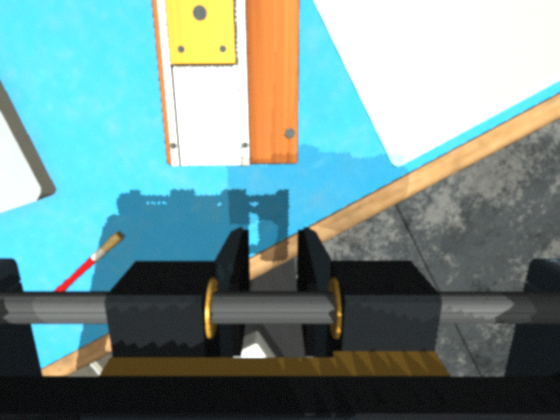

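The wrist view shows the blank's back edge at row 65, the channel between columns 168 and 248, and a clear space behind the blank. I'll go behind the blank, lower the fingers and look again.

>>> {"fn": "step_arm", "kwargs": {"linear": [[0.125,-0.105,0.1],[0.25,-0.207,0.15],[0.25,-0.207,0.3],[0.25,-0.207,0.45],[0.25,-0.207,0.467],[0.25,-0.207,0.467],[0.25,-0.207,0.467],[0.25,-0.207,0.467]], "turn": [0,0,0,0,0,0,0,0]}}

```text
time_s: 2.4
ee_pos: [408.2, -258.8, 32.5]
ee_rot: [180.0, -0.2, -29.8]
force: [0.1, 0.6, 0.2]
gripper_width: 25.1
gripper_force: 0.0
```

```bash
cat >> h.py <<'E'
import cv2
from scipy.spatial.transform import Rotation as Ro
def look(name):
    from workcell import env,cams
    s=env.state();f=cams.grab_frame("wrist")
    T=np.eye(4);T[:3,:3]=Ro.from_euler("xyz",s["ee_rot"],degrees=True).as_matrix();T[:3,3]=s["ee_pos"]
    E=T@f["tool_from_camera"]
    np.savez(name+".npz",color=f["color"],fx=f["fx"],fy=f["fy"],cx=f["cx"],cy=f["cy"],extrinsics=E,pos=s["ee_pos"],rot=s["ee_rot"])
    cv2.imwrite(f"pics/{name}.png",cv2.convertScaleAbs(f["color"],alpha=1.0))
    print(s["ee_pos"],s["ee_rot"],s["force"],s["time_s"])
E
python3 -c "from h import look;look('w2')"
```

```text
[ 408.2030622  -258.82070334   32.49988826] [179.98349799  -0.18045689 -29.82291007] [0.06343733 0.59271289 0.15030595] 2.4
```

View pics/w2.png

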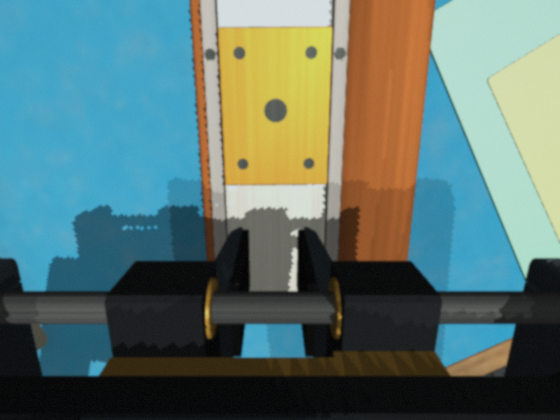

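>>> {"fn": "step_arm", "kwargs": {"linear": [[0.02,0,0.006],[0.04,0,0.008],[0.05,0,0.008],[0.06,0,0.008],[0.07,0,0.008],[0.085,0,0.008],[0.1,0,0.008],[0.115,0,0.008],[0.13,0,0.008],[0.145,0,0.008],[0.16,0,0.008],[0.175,0,0.008],[0.19,0,0.008],[0.205,0,0.008],[0.22,0,0.008],[0.235,0,0.008],[0.245,0,0.008],[0.253,0,0.008],[0.253,0,0.008],[0.253,0,0.008]], "turn": [0,0,0,0,0,0,0,0,0,0,0,0,0,0,0,0,0,0,0,0]}}

```text
time_s: 4.95
ee_pos: [473.1, -295.8, 28.6]
ee_rot: [180.0, 0.0, -29.8]
force: [0.2, 0.7, 0.1]
gripper_width: 25.2
gripper_force: 0.0
```

Run:
```python
from h import look,cv2
look('w3')
i=cv2.imread("pics/w3.png");cv2.imwrite("pics/w3c.png",cv2.resize(i[0:190,180:380],None,fx=3,fy=3,interpolation=cv2.INTER_CUBIC))
```

```text
[ 473.08933957 -295.76630947   28.62870759] [ 1.79994985e+02  1.30039232e-02 -2.98091944e+01] [0.23379264 0.71106177 0.05136916] 4.95
```

View pics/w3c.png

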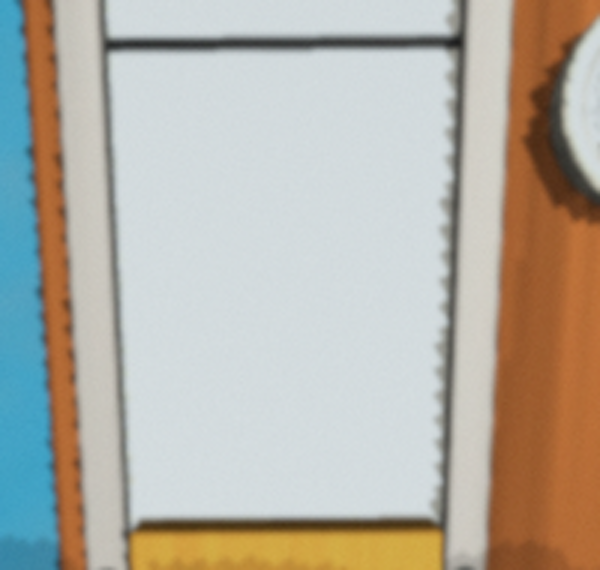

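The front edge is now at image row 175, so the blank may not have moved even though the tool went 75 mm. I'll measure it and look at the whole picture.

Run:
```python
from h import *
for n,pts in(("w2",[("front",275,27,26),("back",275,184,26),("fronth",239,52,26)]),("w3",[("frontTop",180+286/3,530/3,26),("frontBot",180+286/3,520/3,12),("line",180+286/3,43/3,12)])):
    f=np.load(n+".npz")
    for l,u,v,z in pts:print(n,l,ray(f,u,v,z).round(1))
from workcell import cams
i=cams.grab_frame("side")["color"][140:280,250:470]
j=cv2.imread("pics/w3.png")
cv2.imwrite("pics/c3.png",np.vstack([cv2.resize(i,(471,300)),cv2.resize(j,(400,300))[:, :].copy() if 0 else cv2.resize(cv2.copyMakeBorder(j,0,0,0,0,0),(471,300))]))
```

```text
w2 front [ 506.9 -317.2   26. ]
w2 back [ 437.8 -277.8   26. ]
w2 fronth [ 506.  -295.8   26. ]
w3 frontTop [ 506.9 -317.3   26. ]
w3 frontBot [ 506.  -316.9   12. ]
w3 line [ 578.4 -358.2   12. ]
```

View pics/c3.png

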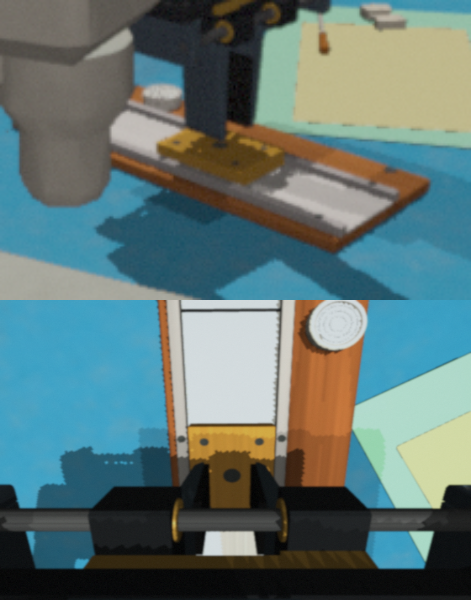

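Run:
```python
from workcell import env
print(env.tips_ahead); s=env.state(); print({k:np if 0 else s[k] for k in s}); print([a for a in dir(env) if a[0]!='_'])
```

```text
11.0
{'time_s': 5.05, 'qpos': array([-3.31934577e+01,  2.61971168e+01,  1.05108039e+02, -5.93797064e-03,
        4.86998417e+01,  8.66224563e+01]), 'qvel': array([ 0.05035899,  0.02036239, -0.10829804, -0.03102094,  0.05187905,
       -0.00496893]), 'effort': array([ 1.63397268e-03, -4.30908751e+01, -1.78229105e+01,  3.03895958e-02,
       -7.50390650e-02, -1.18739092e-05]), 'ee_pos': array([ 473.10042609, -295.80112769,   28.66941087]), 'ee_rot': array([ 1.79995842e+02,  5.25133059e-03, -2.98119949e+01]), 'force': array([-0.08558863, -0.39033283,  0.11425597]), 'torque': array([0.05017502, 0.01661711, 0.00014166]), 'gripper_force': 0.0, 'gripper_width': 25.081051763012173}
['Unreachable', 'job_done', 'state', 'tips_ahead']
```

The blank is still at its original place and the fingers are over it without any force. I'll zoom in on the fingertips from the side.

Run:
```python
from workcell import cams
from h import *
f=cams.grab_frame("side");i=f["color"]
cv2.imwrite("pics/s4.png",cv2.resize(cv2.convertScaleAbs(i[150:250,300:430],alpha=1.8),None,fx=6,fy=6,interpolation=cv2.INTER_CUBIC))
s=np.load("w3.npz");R=Ro.from_euler("xyz",s["rot"],degrees=True).as_matrix()
E=np.linalg.inv(f["extrinsics"])
def pr(p):
    c=E[:3,:3]@p+E[:3,3];return ((np.array([f["fx"]*c[0]/c[2]+f["cx"],f["fy"]*c[1]/c[2]+f["cy"]])-[300,150])*6).round()
# expected corners of the left (tool y<0) fingertip, outer side, at several z ahead of TCP
for t in(11,5,0,-8):
    print(t,[pr(s["pos"]+R@np.array([x,y,t])).tolist() for x,y in((16,-12.5),(-16,-12.5),(16,-26),(-16,-26))])
```

```text
11 [[233.0, 374.0], [326.0, 408.0], [201.0, 389.0], [294.0, 424.0]]
5 [[233.0, 354.0], [327.0, 388.0], [201.0, 369.0], [295.0, 404.0]]
0 [[234.0, 337.0], [327.0, 371.0], [202.0, 353.0], [295.0, 387.0]]
-8 [[234.0, 310.0], [328.0, 343.0], [202.0, 326.0], [296.0, 359.0]]
```

View pics/s4.png

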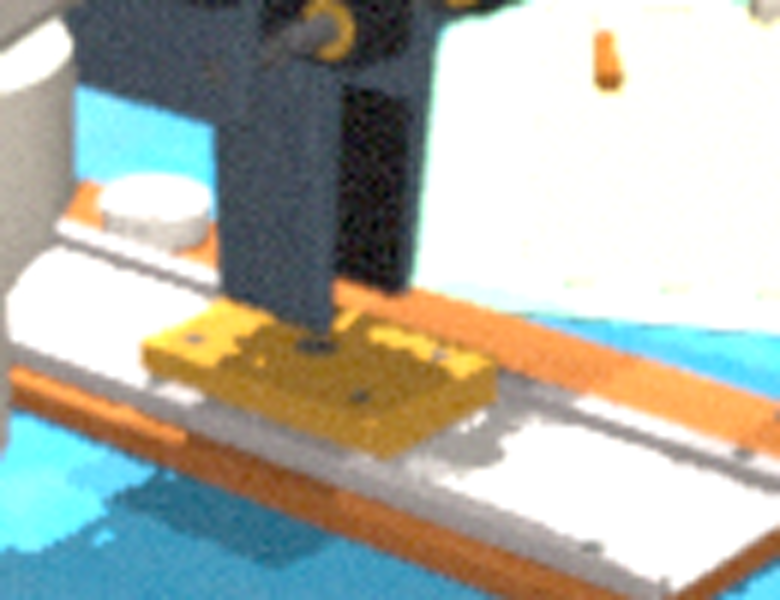

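The fingertips are visible about 13 mm above the blank's top, at (222,300) and (325,335) in the crop. They are therefore about 20 mm shorter than stated, and the fingers passed over the blank without touching it. I'll go back behind the blank and lower by feel.

>>> {"fn": "step_arm", "kwargs": {"linear": [[-0.1,0,-0.01],[-0.2,0,-0.01],[-0.235,0,0],[-0.235,0,0.02],[-0.235,0,0.033],[-0.235,0,0.043],[-0.235,0,0.043],[-0.235,0,0.043]], "turn": [0,0,0,0,0,0,0,0]}}

```text
time_s: 6.1
ee_pos: [412.3, -261.0, 15.7]
ee_rot: [180.0, -0.0, -29.8]
force: [-1.1, 0.9, -0.7]
gripper_width: 25.4
gripper_force: 0.0
```

>>> {"fn": "step_arm", "kwargs": {"linear": [[0,0,0.008],[0,0,0.016],[0,0,0.024],[0,0,0.024],[0,0,0.024]], "turn": [0,0,0,0,0]}}

```text
time_s: 6.72
ee_pos: [412.1, -260.8, 8.5]
ee_rot: [180.0, -0.0, -29.8]
force: [-0.7, -0.8, -0.3]
gripper_width: 25.4
gripper_force: 0.0
```

Run:
```python
from workcell import cams,env
from h import *
f=cams.grab_frame("side");i=f["color"]
s=env.state();R=Ro.from_euler("xyz",s["ee_rot"],degrees=True).as_matrix()
E=np.linalg.inv(f["extrinsics"])
def pr(p):
    c=E[:3,:3]@p+E[:3,3];return np.array([f["fx"]*c[0]/c[2]+f["cx"],f["fy"]*c[1]/c[2]+f["cy"]])
c=pr(s["ee_pos"]).astype(int);x0,y0=c[0]-65,c[1]-50;print(c,s["ee_pos"])
cv2.imwrite("pics/s5.png",cv2.resize(cv2.convertScaleAbs(i[y0:y0+100,x0:x0+130],alpha=1.8),None,fx=6,fy=6,interpolation=cv2.INTER_CUBIC))
for t in(-5,-8,-11,-14):
    print(t,[((pr(s["ee_pos"]+R@np.array([x,-12.5,t]))-[x0,y0])*6).round().tolist() for x in(16,-16)])
```

```text
[386 230] [ 412.12700028 -260.86519498    8.62567476]
-5 [[317.0, 285.0], [420.0, 324.0]]
-8 [[317.0, 275.0], [421.0, 313.0]]
-11 [[318.0, 264.0], [422.0, 302.0]]
-14 [[318.0, 254.0], [423.0, 292.0]]
```

View pics/s5.png

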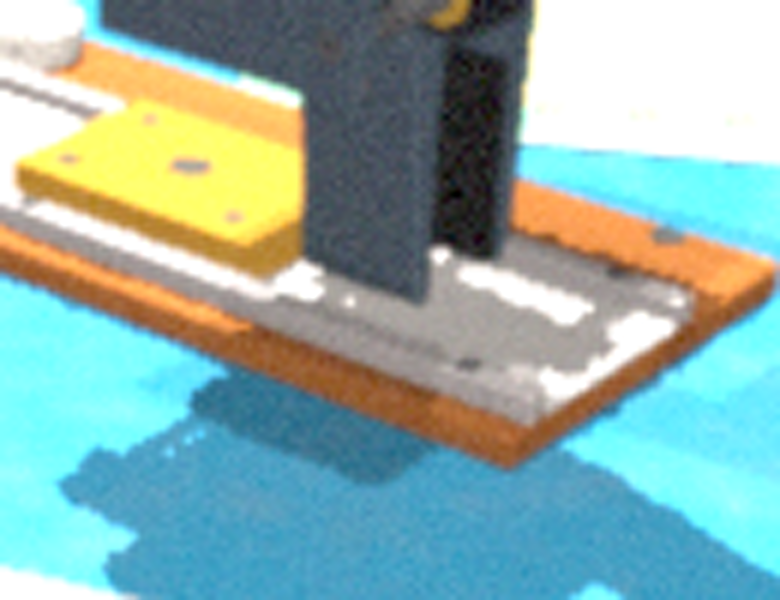

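The tips are now just above rail height, about 6 mm below the blank's top face, and behind it. I'll push about 78 mm and then measure.

>>> {"fn": "step_arm", "kwargs": {"linear": [[0.015,0,0],[0.03,0,0],[0.045,0,0],[0.06,0,0],[0.075,0,0],[0.09,0,0],[0.105,0,0],[0.12,0,0],[0.135,0,0],[0.15,0,0],[0.165,0,0],[0.18,0,0],[0.195,0,0],[0.21,0,0],[0.225,0,0],[0.24,0,0],[0.25,0,0],[0.26,0,0],[0.26,0,0],[0.26,0,0]], "turn": [0,0,0,0,0,0,0,0,0,0,0,0,0,0,0,0,0,0,0,0]}}

```text
time_s: 9.28
ee_pos: [478.1, -298.5, 8.2]
ee_rot: [-180.0, 0.2, -29.8]
force: [-4.5, 1.3, 2.9]
gripper_width: 25.2
gripper_force: 2.6
```

```bash
cat >> h.py <<'E'
def edges(name):
    """Line and brass front edge along three columns strips of a wrist picture, and the gap in mm."""
    f=np.load(name+".npz");i=f["color"].astype(float)
    for u in(255,275,295):
        s=i[:,u-6:u+7].mean(1); yel=s[:200,2]-s[:200,0]; t=np.argmax(yel>0.5*(yel[:200].max()))
        h=yel.max()/2; te=t-(yel[t]-h)/(yel[t]-yel[t-1])
        g=s[:max(t-1,1)].sum(1); bg=np.median(g); 
        w=np.clip(bg*0.9-g,0,None); w[max(t-8,0):]=0; l=(w*np.arange(len(w))).sum()/max(w.sum(),1e-9)
        print(u,"line",round(l,2),"top edge",round(te,2),"near edge sums",g[-8:].round(),"gap",np.linalg.norm((ray(f,u,l,12)-ray(f,u,te,26))[:2]).round(2),ray(f,u,te,26).round(1),ray(f,u,l,12).round(1))
E
python3 -c "
from h import *
look('w6');edges('w6')"
```

```text
[ 478.116702   -298.54764638    8.16876422] [-179.99344031    0.24332622  -29.80792784] [-4.45243949  1.32834688  2.90929342] 9.275
255 line 17.28 top edge 59.82 near edge sums [658. 658. 658. 659. 659. 659. 654. 632.] gap 19.73 [ 565.9 -340.4   26. ] [ 583.2 -349.8   12. ]
275 line 17.04 top edge 59.83 near edge sums [658. 658. 657. 657. 658. 658. 656. 632.] gap 19.83 [ 561.5 -348.    26. ] [ 578.7 -357.9   12. ]
295 line 17.04 top edge 59.83 near edge sums [657. 658. 659. 658. 657. 659. 655. 632.] gap 19.84 [ 557.2 -355.7   26. ] [ 574.1 -365.9   12. ]
```

>>> {"fn": "step_arm", "kwargs": {"linear": [[0.01,0,0],[0.02,0,0],[0.03,0,0],[0.04,0,0],[0.048,0,0],[0.053,0,0],[0.053,0,0],[0.053,0,0]], "turn": [0,0,0,0,0,0,0,0]}}

```text
time_s: 10.32
ee_pos: [493.9, -307.8, 8.7]
ee_rot: [180.0, -0.1, -29.8]
force: [-1.4, 0.9, -0.3]
gripper_width: 25.1
gripper_force: 0.5
```

```bash
python3 -c "
from h import *
look('w7');edges('w7')
print(np.load('w7.npz')['color'][20:66:1,269:282].astype(float).mean(1).round().astype(int).tolist())"
```

```text
[ 493.94922283 -307.76015019    8.74810086] [ 1.79992676e+02 -6.70564522e-02 -2.98111646e+01] [-1.38989618  0.94467898 -0.34301679] 10.325
255 line 0.0 top edge 59.45 near edge sums [644. 645. 644. 645. 645. 640. 604. 491.] gap 26.96 [ 581.9 -349.6   26. ] [ 605.5 -362.8   12. ]
275 line 0.0 top edge 59.43 near edge sums [645. 646. 645. 644. 644. 630. 575. 454.] gap 26.95 [ 577.5 -357.3   26. ] [ 600.9 -370.8   12. ]
295 line 0.0 top edge 59.4 near edge sums [645. 645. 646. 646. 643. 625. 562. 434.] gap 26.94 [ 573.1 -365.    26. ] [ 596.3 -378.8   12. ]
[[219, 216, 208], [219, 216, 208], [219, 216, 208], [218, 216, 208], [219, 216, 209], [219, 217, 208], [219, 216, 208], [219, 216, 208], [219, 217, 208], [219, 216, 208], [219, 216, 208], [219, 216, 208], [219, 217, 209], [219, 217, 208], [219, 217, 208], [219, 217, 209], [219, 217, 208], [219, 217, 209], [219, 216, 208], [220, 217, 209], [219, 217, 209], [219, 216, 208], [219, 216, 209], [219, 217, 209], [219, 217, 209], [219, 217, 209], [220, 217, 209], [219, 217, 209], [219, 217, 209], [219, 217, 209], [219, 217, 209], [219, 217, 209], [220, 217, 209], [219, 217, 209], [219, 217, 209], [219, 217, 208], [215, 212, 204], [196, 194, 186], [150, 152, 151], [91, 121, 135], [66, 142, 169], [72, 174, 198], [77, 189, 207], [79, 193, 208], [79, 193, 208], [79, 193, 208]]
```

>>> {"fn": "step_arm", "kwargs": {"linear": [[-0.025,0,0],[-0.05,0,-0.03],[-0.05,0,-0.13],[0.05,0,-0.15],[0.15,0,-0.15],[0.2,0,-0.15],[0.2,0,-0.15],[0.2,0,-0.15],[0.2,0,-0.15]], "turn": [0,0,0,0,0,0,0,0,0]}}

```text
time_s: 11.5
ee_pos: [544.9, -336.9, 53.8]
ee_rot: [-180.0, 0.0, -29.8]
force: [-0.0, -0.8, 0.2]
gripper_width: 24.9
gripper_force: 0.0
```

Run:
```python
from h import *
look('w8');f=np.load('w8.npz')
E=np.linalg.inv(f["extrinsics"]);c=E[:3,:3]@np.array([578.5,-357.8,12])+E[:3,3]
u=f["fx"]*c[0]/c[2]+f["cx"];v=f["fy"]*c[1]/c[2]+f["cy"];print(u,v)
u,v=int(u),int(v);i=f["color"][v-25:v+25,u-40:u+40]
cv2.imwrite("pics/w8c.png",cv2.resize(i,None,fx=9,fy=9,interpolation=cv2.INTER_CUBIC));print(u-40,v-25)
for r in range(v-9,v+10):print(r,f["color"][r,u-6:u+7].mean(0).round(),np.round(ray(f,u,r,12)[:2],1))
```

```text
[ 544.88279407 -336.86811938   53.79302547] [-1.79999860e+02  2.09211387e-02 -2.98132434e+01] [-0.0019271  -0.83438586  0.21805044] 11.5
274.2652157222993 164.9807560257554
234 139
155 [219. 217. 209.] [ 584.2 -360.9]
156 [220. 217. 209.] [ 583.7 -360.6]
157 [219. 217. 209.] [ 583.1 -360.2]
158 [220. 218. 210.] [ 582.5 -359.9]
159 [220. 217. 209.] [ 582.  -359.6]
160 [220. 217. 209.] [ 581.4 -359.3]
161 [219. 216. 208.] [ 580.8 -358.9]
162 [213. 210. 202.] [ 580.3 -358.6]
163 [189. 186. 178.] [ 579.7 -358.3]
164 [138. 135. 129.] [ 579.1 -358. ]
165 [76. 75. 72.] [ 578.6 -357.6]
166 [39. 43. 45.] [ 578.  -357.3]
167 [28. 43. 54.] [ 577.4 -357. ]
168 [22. 47. 65.] [ 576.9 -356.7]
169 [22. 53. 74.] [ 576.3 -356.3]
170 [ 28.  73. 102.] [ 575.7 -356. ]
171 [ 44. 113. 152.] [ 575.1 -355.7]
172 [ 58. 147. 190.] [ 574.6 -355.4]
173 [ 65. 162. 205.] [ 574. -355.]
```

View pics/w8c.png

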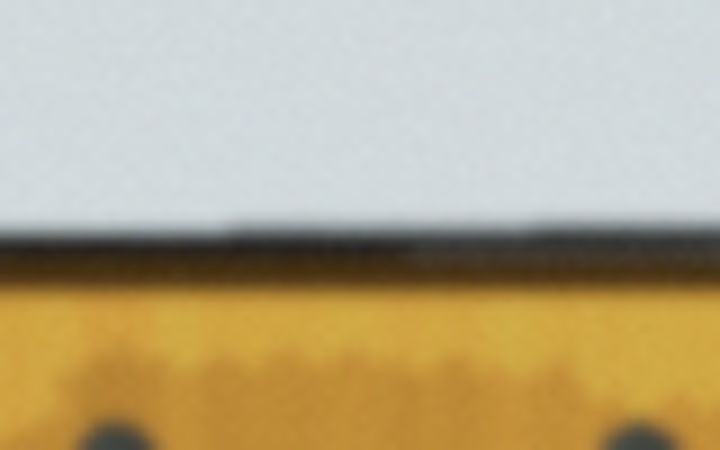

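Run:
```python
from h import *
f=np.load('w8.npz');y=np.radians(-29.8);a=np.array([np.cos(y),np.sin(y)])
for u in(228,240,250,262,274,286,298,308,318):
    s=f["color"][150:180,u-3:u+4].astype(float).mean(1)
    b=s[:8,2].mean();k=s[:,0];r=s[:,2]
    t=np.argmax(k<130);l=150+t-(130-k[t])/(k[t-1]-k[t])
    t2=np.argmax((r>130)&(np.arange(30)>t+3));e=150+t2-(r[t2]-130)/(r[t2]-r[t2-1])
    L=ray(f,u,l,12)[:2]@a-1;F=ray(f,u,e,26)[:2]@a
    print(u,round(l,2),round(e,2),"line mid-edge gap",round(L-F,2))
```

```text
228 164.33 166.27 line mid-edge gap -2.24
240 164.44 170.54 line mid-edge gap 0.33
250 164.44 170.54 line mid-edge gap 0.33
262 164.1 170.54 line mid-edge gap 0.55
274 164.13 170.55 line mid-edge gap 0.54
286 164.14 170.54 line mid-edge gap 0.53
298 163.75 170.55 line mid-edge gap 0.79
308 163.8 170.53 line mid-edge gap 0.75
318 163.18 170.46 line mid-edge gap 1.1
```

The exposed part of the line is about 1.6 mm of its 2 mm width at the centre, so the leading edge is on the line, about 0.6 mm short of its middle and square to the channel. The gripper is clear, so I'm handing in.

```bash
python3 -c "
from workcell import env
print(env.job_done())"
```

```text
the job is handed in; nothing more can be done
None
```

I slid the brass blank along the channel until its leading edge lay on the scribed line, measured about 0.6 mm short of the line's middle, then handed the job in at about 11.5 s with the gripper clear and no contact made with the tin or loupe; the verdict was not shown.

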